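# Lock the ring mandrel holder's clamp with its second nut

### The job

The steel ring mandrel is held by a strap, and the hexagon nut on the strap is already set. Take the lock nut above it by its crank grip, run it down (clockwise from above) and tighten it firmly against the hexagon nut so that the spring washer between them is squeezed flat, but not so hard that the hexagon nut turns with it. Then let go, leaving everything else on the bench as it lies.

Things in the scene. Friction and masses are not known exactly. Their poses are not given: they have to be found in the camera images.
- holder: Mandrel holder, fixed to the bench, yaw within 20 deg: dark base plate 120x130x12 mm, green block, steel ring mandrel lying level along its x (axis 36 mm to the stud's +y side, 55 mm up) with wooden handle, strap over it (top 76 mm up). A vertical threaded stud 16 mm thick rises to 124 mm: the axis of both nuts. Origin on the bench under the stud's axis; z up.
- stud_top (a point): Centre of the stud's top end, 124 mm above the bench, on the nuts' common axis.
- clamp_nut: First nut: plain steel hexagon nut, 26 mm across flats, 14 mm high, on the strap. Origin at the centre of its underside, 76 mm above the bench; z up. Already set, must not turn. It resists with about 0.85 N m (19 N at the crank grip); a lock nut turned harder drags it round. Its yaw varies, and with it the crank angle at which the nuts meet, which is not known beforehand.
- clamp_corner (a point): A point on the rim of the hexagon nut's upper face, 15 mm from the axis; it turns with that nut.
- spring_washer: Dark spring washer between the nuts, 25 mm across, 3 mm high, on the hexagon nut; origin at the centre of its underside. The lock nut squeezes it by up to 0.25 mm (0.8 rad of turning); that takes a steady 0.30 N m (6.7 N at the crank grip). Then it is flat: the nut stops hard and the force climbs steeply. It stays squeezed.
- lock_nut: Second nut: round steel hub 30 mm across, 16 mm high, with a crank arm along its +x. Origin at the centre of its underside, on the stud's axis; z up. Thread 2 mm per turn, sinking when turned clockwise from above. It starts 1.2 to 2.2 turns above the washer, runs down with 0.07 N m (1.6 N at the grip) and meets the washer 17 mm above the hexagon nut's origin. It stays where it is left.
- grip_mid (a point): Middle of the crank grip, 45 mm from the stud's axis along the lock nut's +x, 65 mm above that nut's origin. The grip is an upright black cylinder 18 mm across, 50 mm tall (25 mm up and down from here), revolving freely on its pin: it can be held and led round the stud without turning the gripper. Stud top and crank arm stay below the grip's lower end.

How it is judged:
By the outcome, as a careful person would: the job done as asked, in the order asked, and still so for the second after the job is handed in, with the robot touching nothing.
It also fails if it takes over 67 s, if anything falls off the work surface, if the arm or the gripper's body presses on something with over 40 N, if the wrist force passes 120 N, or if a joint passes its speed limit or range.

### The arm

A 7-joint arm with a two-finger parallel gripper is mounted at the origin on the work surface. World frame = base frame: x ahead of the robot, y to its left, z up, the work surface at z = 0. Lengths are in m, angles in degrees, forces in N, time in s.
With the tool pointing down it reaches from about 0.4 to 0.85 m from the base axis. Payload 4.5 kg.
Tool frame: the origin (TCP) lies on the centre line of the jaws, within the pads' length; the fingertips stand 17 mm ahead of it and the grasp point (between the pads) lies 2 mm behind it (ctrl.tips_ahead is the distance from the TCP to the fingertips, in m); z points along the fingers, y is the line along which they close (so a half turn about z gives the same grasp; the last joint's range is limited). The gripper opens to 85 mm and grips with 20 to 120 N. Pads are 22 mm wide; open, the fingers measure 114 mm over their backs; the gripper's body (76 mm by 85 mm) begins 54 mm behind the grasp point. The pads swing forward as they close: fully open they stand 13 mm farther back than shut.
Start: joints at [64.962, 39.483, -11.15, 89.685, 9.013, 51.709, -12.324], TCP at [0.284, -0.557, 0.248] pointing down, gripper open.
Joint ranges: [-172.22, 172.22], [-26.19, 119.32], [-84.43, 86.54], [7.71, 146.69], [-57.33, 237.33], [2.42, 119.75], [-152.13, 152.13]. Speed limits (degrees/s): [147.25, 147.25, 180, 180, 180, 180, 180].

### API

Orientations are given as a 3x3 rotation matrix whose columns are the frame's x, y, z axes.
In Python, from rig import ctrl gives the robot as it stands.
- The arm moves only by the tool carry_out, never from a script. Its argument "rows" is a list of rows, each a list of 3 entries, a list of its own where there are three numbers: the shift along the world's x, y, z in mm, then the turn about the world's z in degrees, then the finger opening in mm, from 0 to 85.4. A call has 1 to 20 rows; each row is the pose to reach, as a shift and turn from the pose commanded when the call began; what a row does not reach only later rows make up. A row lasts 1/10 s, in which the tool goes at most 50 mm and 8.59 degrees, less where a joint would pass 70% of its speed; a pose out of reach is approached as far as the arm can. A call with a gripper value outside its range is refused whole. The fingers move at their own pace and stop on an object; "squeeze" is the grip in N (left out, the last holds). Time passes only in rows, so rows that repeat a pose let the fingers close. It gives the time, the measured TCP pose, the force, the opening and the grip force at its end, in the units of the state.
- ctrl.observe(): the state, without advancing time (a new reading comes with each control period).
- ctrl.camera(name): name is "scene" or "top"; returns the picture (420x560x3 uint8, red, green, blue); there is no depth.
- ctrl.camera_info(name): a dict with "fov_y" (degrees; the focal length in pixels is half the picture's height over the tangent of half this angle, whatever the lens; pixels are square), "cx", "cy" (the principal point, pixels), "D" ([k1, k2, p1, p2, k3] as OpenCV has them; the pictures are not rectified), "R" (3x3) and "t" (3): a world point X has camera coordinates R X + t. Camera axes: x right, y down, z forward; pixel columns grow to the right and rows downward; lengths in m; the calibration is good to about 2 mm. A picture is of the moment at which its call begins. camera_info takes no time and is no camera call.
- ctrl.finish_job(): hands the job in; it is judged then, once.
The state is a dict: "clock": time; "joints": joint angles; "qd": joint speeds; "tau": joint torques, N m; "eef_pos": TCP position; "eef_rot": TCP orientation; "wrist_force": force on the tool from outside, world axes, zero at the start; "ft_torque": the same for the moment, N m; "finger_gap": finger opening in m; "gripper_force": force on a finger pad.
Only numpy, scipy, OpenCV 4.12 (cv2) and the standard library are available. Lean on these libraries where they do the work, as an engineer would, in place of code of your own. Each camera call takes 0.05 s, during which the arm holds its last target. There are 200 camera calls.

## Working session

There is one attempt and no reset: what is moved stays moved. The work goes in short steps, Python scripts to look and compute and a tool call to move; the robot and the scene stay as the last step left them, time stands still between calls to the robot, and variables do not carry over. Pictures are saved under pics/ and viewed, at most 10 in all, crops included, and the job is handed in when it is done.

Besides the shell and the picture viewer there is one more tool, called after "Emit:" as name(argument=value, ...) on one line, values as JSON. carry_out: Moves the arm, as the interface text tells. Its arguments: {"type":"object","properties":{"rows":{"type":"array"},"squeeze":{"type":"number"}},"required":["rows"]}

```bash
ls; mkdir -p pics
python3 - <<'E'
from rig import ctrl
import cv2,numpy as np
for n in("scene","top"):
    im=ctrl.camera(n); cv2.imwrite(f"pics/{n}0.png",im[:,:,::-1]); i=ctrl.camera_info(n); print(n,i)
s=ctrl.observe(); print(s['clock'],s['eef_pos'],s['eef_rot'],s['finger_gap'],s['wrist_force'])
E
```

```text
pics
scene {'fov_y': 48.64936526162646, 'cx': 273.8163301560831, 'cy': 216.2976240425945, 'D': array([0.03852959, 0.        , 0.        , 0.        , 0.        ]), 'R': array([[-0.22216975,  0.97498   ,  0.00738905],
       [ 0.60835137,  0.14454004, -0.78039528],
       [-0.7619378 , -0.16888508, -0.62524284]]), 't': array([ 0.09942528, -0.26687249,  1.17483221])}
top {'fov_y': 44.66785362512483, 'cx': 279.96450939163424, 'cy': 214.96859522565234, 'D': array([-0.05417885,  0.        ,  0.        ,  0.        ,  0.        ]), 'R': array([[-0.01489246, -0.99976082, -0.01601639],
       [-0.98514188,  0.01741187, -0.17085756],
       [ 0.17109557,  0.01323392, -0.98516555]]), 't': array([0.07292134, 0.61597223, 0.70670226])}
0.1 [ 0.28319178 -0.55654069  0.24756865] [[ 8.91198704e-01  4.53612326e-01 -8.53165220e-04]
 [ 4.53613111e-01 -8.91197618e-01  1.39685487e-03]
 [-1.26708225e-04 -1.63188218e-03 -9.99998660e-01]] 0.08544843768176655 [ 0.64101596 -0.59229892 -0.50611534]
```

View pics/scene0.png

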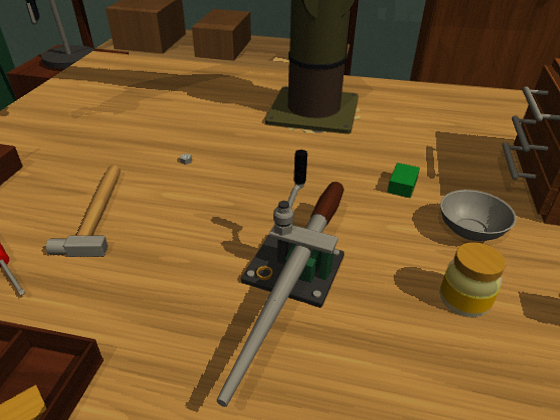

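View pics/top0.png

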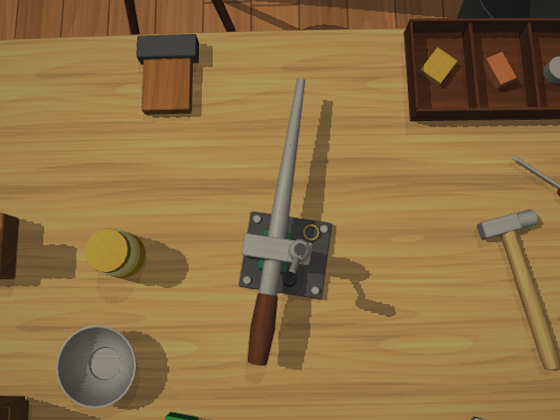

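The scene view shows the black grip at about (301,168) and the stud top at (284,206). In the top view the stud is at (300,250) and the grip at (290,279). I'll enlarge both.

```bash
cat > h.py <<'E'
import cv2,numpy as np
from rig import ctrl
def ray(n,p):
    i=ctrl.camera_info(n); f=210/np.tan(np.radians(i['fov_y']/2))
    K=np.array([[f,0,i['cx']],[0,f,i['cy']],[0,0,1]])
    u=cv2.undistortPoints(np.array([[p]],float),K,i['D'])[0,0]
    return -i['R'].T@i['t'], i['R'].T@np.array([u[0],u[1],1])
def at(n,p,z):
    c,d=ray(n,p); return c+d*(z-c[2])/d[2]
def cross(p,q):
    c,d=ray("scene",p); e,g=ray("top",q)
    s=np.linalg.lstsq(np.c_[d,-g],e-c,rcond=None)[0]; a,b=c+d*s[0],e+g*s[1]
    return (a+b)/2,np.linalg.norm(a-b)
E
python3 - <<'E'
import cv2,numpy as np
a=cv2.imread("pics/scene0.png")[140:260,250:350]; b=cv2.imread("pics/top0.png")[210:310,235:335]
a=cv2.resize(a,None,fx=4,fy=4,interpolation=2); b=cv2.resize(b,None,fx=4,fy=4,interpolation=2)
o=np.zeros((480,800,3),np.uint8); o[:480,:400]=a; o[:400,400:]=b; cv2.imwrite("pics/z.png",o)
g=cv2.imread("pics/scene0.png"); m=(g.max(2)<45).astype(np.uint8)
n,l,s,c=cv2.connectedComponentsWithStats(m)
for k in range(1,n):
    if 280<c[k][0]<320 and 140<c[k][1]<200 and s[k][4]>30: print(s[k],c[k])
g=cv2.imread("pics/top0.png"); m=(g.max(2)<28).astype(np.uint8)
n,l,s,c=cv2.connectedComponentsWithStats(m)
for k in range(1,n):
    if 270<c[k][0]<310 and 250<c[k][1]<300 and s[k][4]>20: print('top',s[k],c[k])
E
```

```text
[294 150  13  35 381] [300.14435696 166.62992126]
```

View pics/z.png

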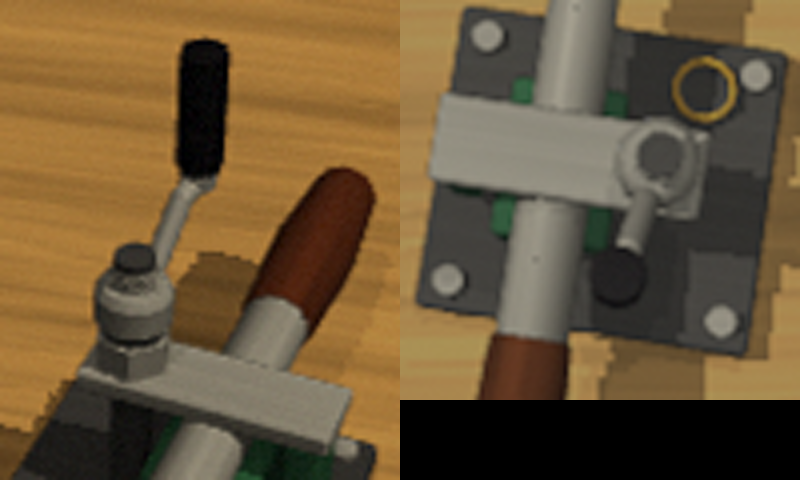

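Enlarged, the stud's top face is at scene (283.6,203.8) and top (300.2,249.2). The grip is centred at scene (300.4,167) and its top end at top (289.5,279).

Run:
```python
from h import *
print('stud',at('scene',(283.6,203.8),.124),at('top',(300.2,249.2),.124),cross((283.6,203.8),(300.2,249.2)))
print('grip mid',at('scene',(300.4,167),.161)); print('grip top',at('scene',(301,152),.186),at('top',(289.5,279),.186),cross((301,152),(289.5,279)))
s=at('top',(300.2,249.2),.124); g=at('top',(289.5,279),.186); d=g-s
print(np.hypot(*d[:2]),np.degrees(np.arctan2(d[1],d[0])))
# mandrel direction (strap dir), holder corners top face z=.012
P=[at('top',(235+x/4,210+y/4),.012) for x,y in((87,36),(356,75),(49,280),(322,322))]
for p in P: print(p.round(4))
o=ctrl.observe(); print(o['eef_pos'],o['joints'])
```

```text
stud [0.55912551 0.0388496  0.124     ] [0.55811363 0.03568447 0.124     ] (array([0.55797644, 0.03712041, 0.12299279]), np.float64(0.0029602151680502902))
grip mid [0.5152173 0.0536565 0.161    ]
grip top [0.5152685  0.05341941 0.186     ] [0.51596378 0.05083643 0.186     ] (array([0.51576041, 0.05215114, 0.18619278]), np.float64(0.0026566175700153617))
0.04479053034827857 160.22757718789043
[0.6185 0.1    0.012 ]
[ 0.6013 -0.005   0.012 ]
[0.5236 0.1153 0.012 ]
[0.506  0.0108 0.012 ]
[ 0.28319178 -0.55654069  0.24756865] [ 64.96316427  39.52768279 -11.14442     89.73951296   9.01260175
  51.70834924 -12.32586693]
```

Emit:
carry_out(rows=[[[17, 43, 0], 0, 85], [[33, 87, 0], 0, 85], [[50, 130, 0], 0, 85], [[66, 174, 0], 0, 85], [[83, 217, 0], 0, 85], [[99, 261, 0], 0, 85], [[116, 304, 0], 0, 85], [[133, 348, 0], 0, 85], [[149, 391, 0], 0, 85], [[166, 435, 0], 0, 85], [[182, 478, 0], 0, 85], [[199, 522, 0], 0, 85], [[215, 565, 0], 0, 85], [[232, 608, 0], 0, 85], [[232, 608, 0], 0, 85], [[232, 608, 0], 0, 85], [[232, 608, 0], 0, 60], [[232, 608, 0], 0, 60], [[232, 608, 0], 0, 60], [[232, 608, 0], 0, 60]])

```text
clock: 2.1
eef_pos: [0.5154, 0.05, 0.2484]
eef_rot: [[0.892, 0.452, -0.0], [0.452, -0.892, -0.0], [-0.0, 0.0, -1.0]]
wrist_force: [-0.0, 0.4, 0.1]
finger_gap: 0.0597
gripper_force: 0.0
```

Run:
```python
from h import *
a=ctrl.camera('scene')[:,:,::-1]; b=ctrl.camera('top')[:,:,::-1]
a=cv2.resize(a[80:260,230:370],None,fx=2.8,fy=2.8,interpolation=2); b=cv2.resize(b[190:330,220:360],None,fx=2.8,fy=2.8,interpolation=2)
o=np.zeros((504,784,3),np.uint8); o[:504,:392]=a; o[:392,392:]=b; cv2.imwrite("pics/z2.png",o)
```

```text
(no output)
```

View pics/z2.png

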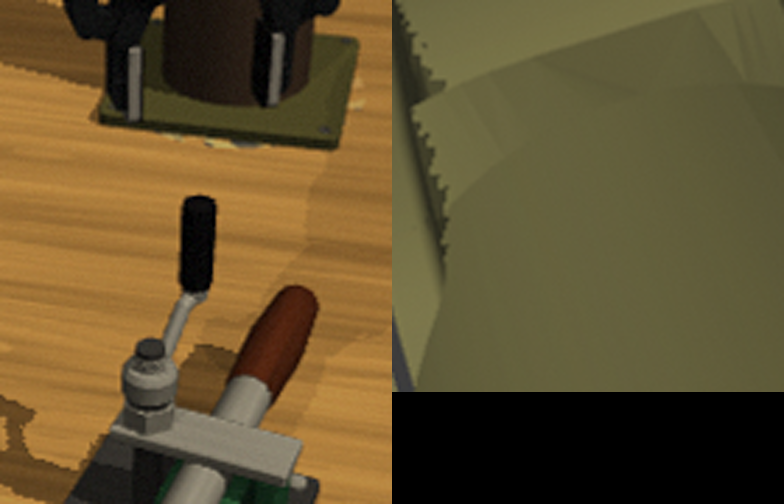

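The jaws straddle the grip (crop columns 135 to 275, with the grip at 199), so I'll descend and close.

Emit:
carry_out(rows=[[[0, 0, -15], 0, 60], [[0, 0, -30], 0, 60], [[0, 1, -45], 0, 60], [[0, 1, -60], 0, 60], [[0, 1, -72], 0, 60], [[0, 1, -80], 0, 60], [[0, 1, -84], 0, 60], [[0, 1, -84], 0, 60], [[0, 1, -84], 0, 30], [[0, 1, -84], 0, 30], [[0, 1, -84], 0, 22], [[0, 1, -84], 0, 10], [[0, 1, -84], 0, 10], [[0, 1, -84], 0, 10], [[0, 1, -84], 0, 10]], squeeze=50)

```text
clock: 3.7
eef_pos: [0.5154, 0.0523, 0.1646]
eef_rot: [[0.891, 0.454, 0.0], [0.454, -0.891, 0.0], [0.0, -0.0, -1.0]]
wrist_force: [-2.8, 1.6, 4.6]
finger_gap: 0.0171
gripper_force: 48.8
```

```bash
cat > c.py <<'E'
import numpy as np,sys
t0,step,n=map(float,sys.argv[1:4]); r=45
t=np.radians(t0); o=[]
for k in range(1,int(n)+1):
    a=np.radians(t0-step*k); o.append([[round(r*(np.cos(a)-np.cos(t)),1),round(r*(np.sin(a)-np.sin(t)),1),round(-2*step*k/360,1)],0,10])
print(o)
E
python3 c.py 161 10 10
```

```text
[[[np.float64(3.2), np.float64(7.2), -0.1], 0, 10], [[np.float64(7.6), np.float64(13.7), -0.1], 0, 10], [[np.float64(13.0), np.float64(19.3), -0.2], 0, 10], [[np.float64(19.4), np.float64(23.9), -0.2], 0, 10], [[np.float64(26.4), np.float64(27.4), -0.3], 0, 10], [[np.float64(34.0), np.float64(29.5), -0.3], 0, 10], [[np.float64(41.8), np.float64(30.3), -0.4], 0, 10], [[np.float64(49.6), np.float64(29.8), -0.4], 0, 10], [[np.float64(57.2), np.float64(27.9), -0.5], 0, 10], [[np.float64(64.4), np.float64(24.7), -0.6], 0, 10]]
```

Emit:
carry_out(rows=[[[3.2, 7.2, -0.1], 0, 10], [[7.6, 13.7, -0.1], 0, 10], [[13.0, 19.3, -0.2], 0, 10], [[19.4, 23.9, -0.2], 0, 10], [[26.4, 27.4, -0.3], 0, 10], [[34.0, 29.5, -0.3], 0, 10], [[41.8, 30.3, -0.4], 0, 10], [[49.6, 29.8, -0.4], 0, 10], [[57.2, 27.9, -0.5], 0, 10], [[64.4, 24.7, -0.6], 0, 10]])

```text
clock: 4.7
eef_pos: [0.5807, 0.0771, 0.164]
eef_rot: [[0.891, 0.454, 0.001], [0.454, -0.891, 0.001], [0.001, -0.0, -1.0]]
wrist_force: [-0.9, 0.8, 5.8]
finger_gap: 0.0167
gripper_force: 49.0
```

```bash
sed -i 's/round(r/round(1.0*r/;s/print(o)/import json;print(json.dumps(o))/' c.py; python3 c.py 61 10 20; python3 c.py -139 10 13
```

```text
[[[6.5, -4.4, -0.1], 0, 10], [[12.1, -9.8, -0.1], 0, 10], [[16.8, -16.2, -0.2], 0, 10], [[20.2, -23.2, -0.2], 0, 10], [[22.4, -30.8, -0.3], 0, 10], [[23.2, -38.6, -0.3], 0, 10], [[22.6, -46.4, -0.4], 0, 10], [[20.7, -54.0, -0.4], 0, 10], [[17.5, -61.2, -0.5], 0, 10], [[13.2, -67.7, -0.6], 0, 10], [[7.7, -73.3, -0.6], 0, 10], [[1.4, -77.9, -0.7], 0, 10], [[-5.7, -81.4, -0.7], 0, 10], [[-13.2, -83.5, -0.8], 0, 10], [[-21.0, -84.4, -0.8], 0, 10], [[-28.9, -83.8, -0.9], 0, 10], [[-36.5, -81.9, -0.9], 0, 10], [[-43.6, -78.7, -1.0], 0, 10], [[-50.1, -74.3, -1.1], 0, 10], [[-55.8, -68.9, -1.1], 0, 10]]
[[[-4.6, 6.3, -0.1], 0, 10], [[-8.0, 13.4, -0.1], 0, 10], [[-10.2, 20.9, -0.2], 0, 10], [[-11.0, 28.7, -0.2], 0, 10], [[-10.5, 36.6, -0.3], 0, 10], [[-8.6, 44.2, -0.3], 0, 10], [[-5.4, 51.3, -0.4], 0, 10], [[-1.0, 57.8, -0.4], 0, 10], [[4.4, 63.5, -0.5], 0, 10], [[10.8, 68.1, -0.6], 0, 10], [[17.8, 71.5, -0.6], 0, 10], [[25.4, 73.7, -0.7], 0, 10], [[33.2, 74.5, -0.7], 0, 10]]
```

Emit:
carry_out(rows=[[[6.5, -4.4, -0.1], 0, 10], [[12.1, -9.8, -0.1], 0, 10], [[16.8, -16.2, -0.2], 0, 10], [[20.2, -23.2, -0.2], 0, 10], [[22.4, -30.8, -0.3], 0, 10], [[23.2, -38.6, -0.3], 0, 10], [[22.6, -46.4, -0.4], 0, 10], [[20.7, -54.0, -0.4], 0, 10], [[17.5, -61.2, -0.5], 0, 10], [[13.2, -67.7, -0.6], 0, 10], [[7.7, -73.3, -0.6], 0, 10], [[1.4, -77.9, -0.7], 0, 10], [[-5.7, -81.4, -0.7], 0, 10], [[-13.2, -83.5, -0.8], 0, 10], [[-21.0, -84.4, -0.8], 0, 10], [[-28.9, -83.8, -0.9], 0, 10], [[-36.5, -81.9, -0.9], 0, 10], [[-43.6, -78.7, -1.0], 0, 10], [[-50.1, -74.3, -1.1], 0, 10], [[-55.8, -68.9, -1.1], 0, 10]])

```text
clock: 6.7
eef_pos: [0.5238, 0.0076, 0.1627]
eef_rot: [[0.891, 0.453, 0.001], [0.453, -0.891, -0.001], [0.0, 0.001, -1.0]]
wrist_force: [2.3, -0.3, 1.7]
finger_gap: 0.0162
gripper_force: 48.7
```

Run:
```python
from h import *
i=ctrl.camera('scene'); o=ctrl.observe(); print(o['eef_pos'],o['wrist_force'])
cv2.imwrite('pics/z3.png',cv2.resize(i[80:260,230:370,::-1],None,fx=3,fy=3,interpolation=2))
```

```text
[0.5227144  0.00902103 0.16263395] [1.49250426 0.95350271 3.50949819]
```

View pics/z3.png

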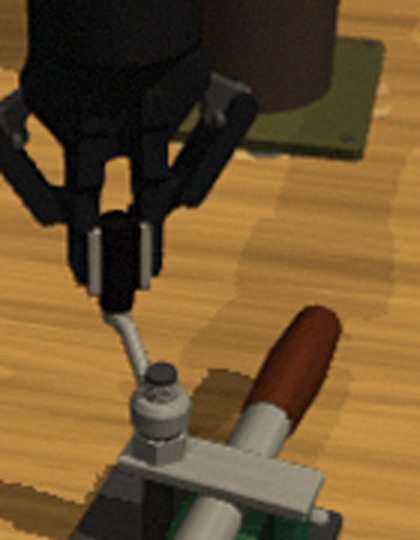

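Emit:
carry_out(rows=[[[-4.6, 6.3, -0.1], 0, 10], [[-8.0, 13.4, -0.1], 0, 10], [[-10.2, 20.9, -0.2], 0, 10], [[-11.0, 28.7, -0.2], 0, 10], [[-10.5, 36.6, -0.3], 0, 10], [[-8.6, 44.2, -0.3], 0, 10], [[-5.4, 51.3, -0.4], 0, 10], [[-1.0, 57.8, -0.4], 0, 10], [[4.4, 63.5, -0.5], 0, 10], [[10.8, 68.1, -0.6], 0, 10], [[17.8, 71.5, -0.6], 0, 10], [[25.4, 73.7, -0.7], 0, 10], [[33.2, 74.5, -0.7], 0, 10]])

```text
clock: 8.05
eef_pos: [0.556, 0.0833, 0.1619]
eef_rot: [[0.891, 0.455, -0.003], [0.455, -0.891, -0.0], [-0.003, -0.001, -1.0]]
wrist_force: [-0.6, 0.2, 6.9]
finger_gap: 0.0169
gripper_force: 49.3
```

```bash
for t in 91 61 31 1 -29 -59 -89 -119 -149 -179 -209 -239 ; do echo $t; python3 c.py $t 10 3; done
```

```text
91
[[[7.8, -0.5, -0.1], 0, 10], [[15.4, -2.4, -0.1], 0, 10], [[22.6, -5.6, -0.2], 0, 10]]
61
[[[6.5, -4.4, -0.1], 0, 10], [[12.1, -9.8, -0.1], 0, 10], [[16.8, -16.2, -0.2], 0, 10]]
31
[[[3.4, -7.1, -0.1], 0, 10], [[5.6, -14.6, -0.1], 0, 10], [[6.4, -22.4, -0.2], 0, 10]]
1
[[[-0.5, -7.8, -0.1], 0, 10], [[-2.4, -15.4, -0.1], 0, 10], [[-5.6, -22.6, -0.2], 0, 10]]
-29
[[[-4.4, -6.5, -0.1], 0, 10], [[-9.8, -12.1, -0.1], 0, 10], [[-16.2, -16.8, -0.2], 0, 10]]
-59
[[[-7.1, -3.4, -0.1], 0, 10], [[-14.6, -5.6, -0.1], 0, 10], [[-22.4, -6.4, -0.2], 0, 10]]
-89
[[[-7.8, 0.5, -0.1], 0, 10], [[-15.4, 2.4, -0.1], 0, 10], [[-22.6, 5.6, -0.2], 0, 10]]
-119
[[[-6.5, 4.4, -0.1], 0, 10], [[-12.1, 9.8, -0.1], 0, 10], [[-16.8, 16.2, -0.2], 0, 10]]
-149
[[[-3.4, 7.1, -0.1], 0, 10], [[-5.6, 14.6, -0.1], 0, 10], [[-6.4, 22.4, -0.2], 0, 10]]
-179
[[[0.5, 7.8, -0.1], 0, 10], [[2.4, 15.4, -0.1], 0, 10], [[5.6, 22.6, -0.2], 0, 10]]
-209
[[[4.4, 6.5, -0.1], 0, 10], [[9.8, 12.1, -0.1], 0, 10], [[16.2, 16.8, -0.2], 0, 10]]
-239
[[[7.1, 3.4, -0.1], 0, 10], [[14.6, 5.6, -0.1], 0, 10], [[22.4, 6.4, -0.2], 0, 10]]
```

Emit:
carry_out(rows=[[[7.8, -0.5, -0.1], 0, 10], [[15.4, -2.4, -0.1], 0, 10], [[22.6, -5.6, -0.2], 0, 10]])

```text
clock: 8.35
eef_pos: [0.5788, 0.0785, 0.1617]
eef_rot: [[0.89, 0.455, -0.003], [0.455, -0.89, 0.001], [-0.002, -0.002, -1.0]]
wrist_force: [-1.0, 0.2, 7.9]
finger_gap: 0.0166
gripper_force: 49.3
```

Emit:
carry_out(rows=[[[6.5, -4.4, 0], 0, 10], [[12.1, -9.8, 0], 0, 10], [[16.8, -16.2, 0], 0, 10]])

```text
clock: 8.65
eef_pos: [0.596, 0.0628, 0.1617]
eef_rot: [[0.89, 0.455, -0.002], [0.455, -0.89, 0.002], [-0.001, -0.003, -1.0]]
wrist_force: [-0.9, 2.3, 5.3]
finger_gap: 0.0172
gripper_force: 49.2
```

Emit:
carry_out(rows=[[[3.4, -7.1, -0.1], 0, 10], [[5.6, -14.6, -0.1], 0, 10], [[6.4, -22.4, -0.2], 0, 10]])

```text
clock: 8.95
eef_pos: [0.6033, 0.0404, 0.1616]
eef_rot: [[0.89, 0.455, 0.0], [0.455, -0.89, 0.002], [0.001, -0.002, -1.0]]
wrist_force: [0.1, 2.1, 5.8]
finger_gap: 0.0168
gripper_force: 49.1
```

Emit:
carry_out(rows=[[[-0.5, -7.8, -0.1], 0, 10], [[-2.4, -15.4, -0.1], 0, 10], [[-5.6, -22.6, -0.2], 0, 10]])

```text
clock: 9.25
eef_pos: [0.5983, 0.0172, 0.1616]
eef_rot: [[0.891, 0.455, 0.002], [0.455, -0.891, 0.002], [0.003, -0.001, -1.0]]
wrist_force: [3.6, 4.5, 4.5]
finger_gap: 0.0169
gripper_force: 49.3
```

```bash
for t in -29 -39 -49 -59 -69 -79; do echo $t; python3 c.py $t 5 2; done
```

```text
-29
[[[-2.1, -3.3, -0.0], 0, 10], [[-4.4, -6.5, -0.1], 0, 10]]
-39
[[[-2.6, -2.9, -0.0], 0, 10], [[-5.4, -5.6, -0.1], 0, 10]]
-49
[[[-3.1, -2.4, -0.0], 0, 10], [[-6.3, -4.6, -0.1], 0, 10]]
-59
[[[-3.5, -1.9, -0.0], 0, 10], [[-7.1, -3.4, -0.1], 0, 10]]
-69
[[[-3.7, -1.2, -0.0], 0, 10], [[-7.5, -2.2, -0.1], 0, 10]]
-79
[[[-3.9, -0.6, -0.0], 0, 10], [[-7.8, -0.8, -0.1], 0, 10]]
```

Emit:
carry_out(rows=[[[-2.3, -3.2, 0], 0, 10], [[-4.4, -6.5, -0.1], 0, 10], [[-4.4, -6.5, -0.1], 0, 10]])

```text
clock: 9.55
eef_pos: [0.5946, 0.0115, 0.1616]
eef_rot: [[0.891, 0.455, 0.004], [0.455, -0.891, 0.003], [0.005, -0.001, -1.0]]
wrist_force: [3.9, 3.1, 2.6]
finger_gap: 0.0171
gripper_force: 49.0
```

Emit:
carry_out(rows=[[[-2.6, -2.9, 0], 0, 10], [[-5.4, -5.6, 0], 0, 10]])

```text
clock: 9.75
eef_pos: [0.59, 0.0063, 0.1617]
eef_rot: [[0.89, 0.456, 0.006], [0.456, -0.89, 0.004], [0.007, -0.001, -1.0]]
wrist_force: [5.5, 3.6, 1.3]
finger_gap: 0.0166
gripper_force: 48.9
```

Emit:
carry_out(rows=[[[-3.1, -2.4, 0], 0, 10], [[-6.3, -4.6, 0], 0, 10]])

```text
clock: 9.95
eef_pos: [0.5839, 0.001, 0.1616]
eef_rot: [[0.89, 0.455, 0.006], [0.455, -0.89, 0.003], [0.007, 0.0, -1.0]]
wrist_force: [6.6, 2.9, 1.2]
finger_gap: 0.0167
gripper_force: 48.7
```

Emit:
carry_out(rows=[[[-1.4, -0.8, 0], 0, 10], [[-1.4, -0.8, 0], 0, 10]])

```text
clock: 10.15
eef_pos: [0.5822, -0.0002, 0.1615]
eef_rot: [[0.891, 0.455, 0.005], [0.455, -0.891, 0.002], [0.006, 0.0, -1.0]]
wrist_force: [6.4, 2.9, 1.3]
finger_gap: 0.0167
gripper_force: 48.8
```

Emit:
carry_out(rows=[[[-1.4, -0.7, 0], 0, 10], [[-1.4, -0.7, 0], 0, 10]])

```text
clock: 10.35
eef_pos: [0.581, -0.0009, 0.1616]
eef_rot: [[0.891, 0.455, 0.005], [0.455, -0.891, 0.002], [0.006, 0.0, -1.0]]
wrist_force: [6.3, 2.8, 1.2]
finger_gap: 0.0169
gripper_force: 48.7
```

Emit:
carry_out(rows=[[[-1.4, -0.7, 0], 0, 10], [[-2.1, -1.0, 0], 0, 10], [[-2.1, -1.0, 0], 0, 10]])

```text
clock: 10.65
eef_pos: [0.579, -0.002, 0.1616]
eef_rot: [[0.891, 0.455, 0.006], [0.455, -0.891, 0.002], [0.006, 0.001, -1.0]]
wrist_force: [6.3, 1.9, 0.3]
finger_gap: 0.0167
gripper_force: 48.7
```

Emit:
carry_out(rows=[[[-1.1, -0.5, 0], 0, 10], [[-2.2, -0.9, 0], 0, 10], [[-2.2, -0.9, 0], 0, 10]])

```text
clock: 10.95
eef_pos: [0.5768, -0.0031, 0.1615]
eef_rot: [[0.891, 0.455, 0.006], [0.454, -0.891, 0.002], [0.006, 0.001, -1.0]]
wrist_force: [5.5, 2.6, -0.4]
finger_gap: 0.0166
gripper_force: 48.7
```

Emit:
carry_out(rows=[[[-1.1, -0.4, 0], 0, 10], [[-2.2, -0.8, 0], 0, 10], [[-2.2, -0.8, 0], 0, 10]])

```text
clock: 11.25
eef_pos: [0.5746, -0.0041, 0.1615]
eef_rot: [[0.891, 0.454, 0.006], [0.454, -0.891, 0.002], [0.006, 0.001, -1.0]]
wrist_force: [6.4, 1.2, -0.5]
finger_gap: 0.0166
gripper_force: 48.7
```

Emit:
carry_out(rows=[[[-1.1, -0.3, 0], 0, 10], [[-2.3, -0.7, 0], 0, 10], [[-2.3, -0.7, 0], 0, 10]])

```text
clock: 11.55
eef_pos: [0.5723, -0.0049, 0.1615]
eef_rot: [[0.891, 0.454, 0.006], [0.454, -0.891, 0.002], [0.006, 0.001, -1.0]]
wrist_force: [6.1, 1.0, 0.4]
finger_gap: 0.0168
gripper_force: 48.7
```

Emit:
carry_out(rows=[[[-1.1, -0.3, 0], 0, 10], [[-2.3, -0.6, 0], 0, 10], [[-2.3, -0.6, 0], 0, 10]])

```text
clock: 11.85
eef_pos: [0.571, -0.0053, 0.1616]
eef_rot: [[0.891, 0.455, 0.008], [0.455, -0.891, 0.002], [0.008, 0.002, -1.0]]
wrist_force: [7.8, 2.2, -1.8]
finger_gap: 0.0167
gripper_force: 48.7
```

Emit:
carry_out(rows=[[[-0.8, -0.2, 0], 0, 10], [[-1.5, -0.3, 0], 0, 10], [[-1.5, -0.3, 0], 0, 10]])

```text
clock: 12.15
eef_pos: [0.5705, -0.0053, 0.1617]
eef_rot: [[0.891, 0.455, 0.01], [0.455, -0.891, 0.002], [0.01, 0.002, -1.0]]
wrist_force: [10.2, 1.9, -2.6]
finger_gap: 0.0168
gripper_force: 48.7
```

Emit:
carry_out(rows=[[[-0.8, -0.2, 0], 0, 10], [[-1.5, -0.4, 0], 0, 10], [[-2.2, -0.6, 0], 0, 10], [[-2.2, -0.6, 0], 0, 10]])

```text
clock: 12.55
eef_pos: [0.5696, -0.0054, 0.1618]
eef_rot: [[0.89, 0.455, 0.013], [0.455, -0.89, 0.003], [0.013, 0.003, -1.0]]
wrist_force: [11.6, 2.8, -4.5]
finger_gap: 0.0166
gripper_force: 48.8
```

Emit:
carry_out(rows=[[[-0.8, -0.2, 0], 0, 10], [[-1.6, -0.4, 0], 0, 10], [[-2.4, -0.6, 0], 0, 10], [[-2.4, -0.6, 0], 0, 10], [[-2.4, -0.6, 0], 0, 10]])

```text
clock: 13.05
eef_pos: [0.5685, -0.0056, 0.162]
eef_rot: [[0.89, 0.455, 0.015], [0.455, -0.89, 0.004], [0.015, 0.004, -1.0]]
wrist_force: [14.0, 3.9, -5.9]
finger_gap: 0.0167
gripper_force: 49.0
```

Run:
```python
from h import *
i=ctrl.camera('scene'); o=ctrl.observe(); print(o['clock'],o['eef_pos'],o['wrist_force'],o['ft_torque'])
cv2.imwrite('pics/z4.png',cv2.resize(i[120:240,240:340,::-1],None,fx=5,fy=5,interpolation=2))
```

```text
13.1 [ 0.56853652 -0.00559198  0.1619882 ] [13.59861334  3.53916289 -6.1353172 ] [ 0.59674989 -3.41999533  0.02826368]
```

View pics/z4.png

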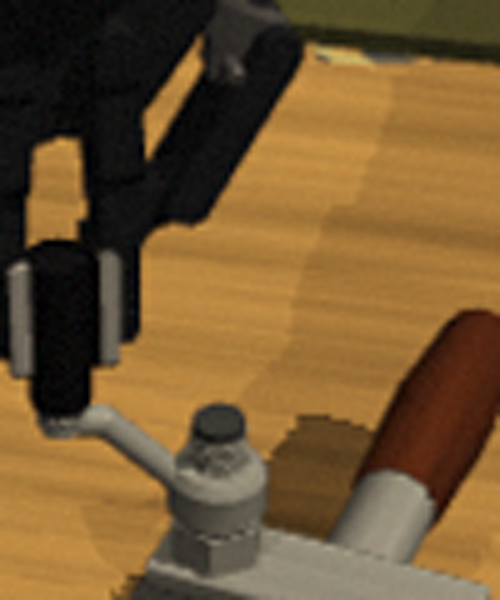

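The crank is hard against the stop: about 14.5 N tangential, with the grip still held. I'll compare the hexagon nut's edges before and after.

Run:
```python
from h import *
a=cv2.imread('pics/scene0.png'); b=np.ascontiguousarray(ctrl.camera('scene')[:,:,::-1]); cv2.imwrite('pics/scene1.png',b)
c=[cv2.resize(x[210:245,262:307],None,fx=8,fy=8,interpolation=2) for x in(a,b)]
cv2.imwrite('pics/cmp.png',np.hstack([np.clip(x.astype(float)*1.5,0,255).astype(np.uint8) for x in c]))
for x in(a,b): print(x[230,268:302].mean(1).astype(int), x[232,268:302].mean(1).astype(int))
```

```text
[121 120  96  70  64  67  49  43  43  47  44  44  46  43  72  79  82  80
  80  79  80  78  79  84 106 109 114 117 118 119 119 119 121 121] [119 100 122 129 125  97  71  53  44  45  42  44  42  41  75  80  79  79
  80  77  79  79  81 102 118 124 124 124 124 122 121 119 117 118]
[123 123 101  81  76  74  55  51  53  51  54  51  53  49  84  93  88  92
  89  87  89  91  92  99 117 124 130 133 132 136 135 133 137 136] [120 107 137 110  90  94  86  62  55  52  46  50  54  47  85  89  90  92
  91  87  88  89  93 118 134 139 138 139 142 136 134 135 132 136]
```

View pics/cmp.png

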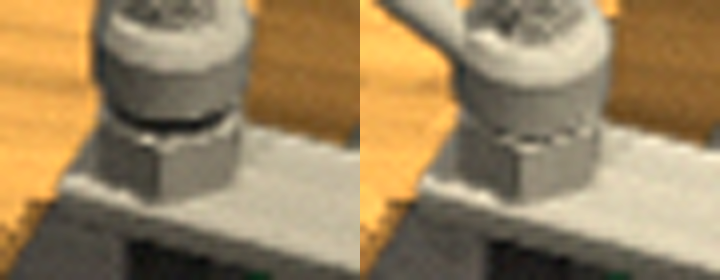

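The nut's edge sits on the same pixel column before and after (crop column about 160), so it hasn't turned, and the washer gap is closed. Next I'll take off the elastic load and let go.

Emit:
carry_out(rows=[[[1, 0.3, 0], 0, 10], [[2, 0.5, 0], 0, 10], [[3, 0.8, 0], 0, 10], [[4, 1.1, 0], 0, 10], [[5, 1.3, 0], 0, 10], [[5, 1.3, 0], 0, 10]])

```text
clock: 13.75
eef_pos: [0.5703, -0.0054, 0.1616]
eef_rot: [[0.891, 0.455, 0.008], [0.455, -0.891, 0.002], [0.008, 0.002, -1.0]]
wrist_force: [7.6, 2.3, -1.5]
finger_gap: 0.017
gripper_force: 49.3
```

Emit:
carry_out(rows=[[[1, 0.3, 0], 0, 10], [[2, 0.5, 0], 0, 10], [[3, 0.8, 0], 0, 10], [[4, 1.1, 0], 0, 10], [[4, 1.1, 0], 0, 10]])

```text
clock: 14.25
eef_pos: [0.5715, -0.0053, 0.1614]
eef_rot: [[0.891, 0.454, 0.002], [0.454, -0.891, 0.001], [0.002, 0.001, -1.0]]
wrist_force: [5.4, 2.2, 1.8]
finger_gap: 0.017
gripper_force: 49.7
```

Emit:
carry_out(rows=[[[1, 0.3, 0], 0, 10], [[2, 0.5, 0], 0, 10], [[2, 0.5, 0], 0, 10], [[2, 0.5, 0], 0, 20], [[2, 0.5, 0], 0, 24], [[2, 0.5, 0], 0, 35], [[2, 0.5, 0], 0, 50], [[2, 0.5, 0], 0, 60], [[2, 0.5, 0], 0, 60], [[2, 0.5, 0], 0, 60]])

```text
clock: 15.25
eef_pos: [0.5724, -0.0053, 0.1612]
eef_rot: [[0.891, 0.454, -0.0], [0.454, -0.891, -0.0], [-0.0, 0.0, -1.0]]
wrist_force: [0.0, -0.1, 0.7]
finger_gap: 0.0596
gripper_force: 0.0
```

Emit:
carry_out(rows=[[[0, 0, 10], 0, 60], [[0, 0, 25], 0, 60], [[0, 0, 45], 0, 60], [[0, 0, 70], 0, 60], [[0, 0, 100], 0, 60], [[0, 0, 120], 0, 60], [[0, -40, 120], 0, 60], [[0, -80, 120], 0, 60], [[0, -120, 120], 0, 60], [[0, -160, 120], 0, 60], [[0, -200, 120], 0, 60], [[0, -200, 120], 0, 60], [[0, -200, 120], 0, 60]])

```text
clock: 16.55
eef_pos: [0.5721, -0.2065, 0.2817]
eef_rot: [[0.892, 0.451, 0.0], [0.451, -0.892, -0.0], [0.0, 0.0, -1.0]]
wrist_force: [0.0, 0.3, -0.1]
finger_gap: 0.0599
gripper_force: 0.0
```

Run:
```python
from h import *
b=cv2.imread('pics/scene1.png'); d=np.ascontiguousarray(ctrl.camera('scene')[:,:,::-1])
c=[cv2.resize(x[140:260,240:340],None,fx=4,fy=4,interpolation=2) for x in(b,d)]
cv2.imwrite('pics/end.png',np.hstack(c)); print(ctrl.observe()['clock'], d[230,268:302].mean(1).astype(int))
```

```text
16.6 [122 121  95  71  65  63  52  44  44  46  46  46  46  45  74  81  79  80
  80  79  78  81  79  86 107 109 116 120 119 122 121 120 122 121]
```

View pics/end.png

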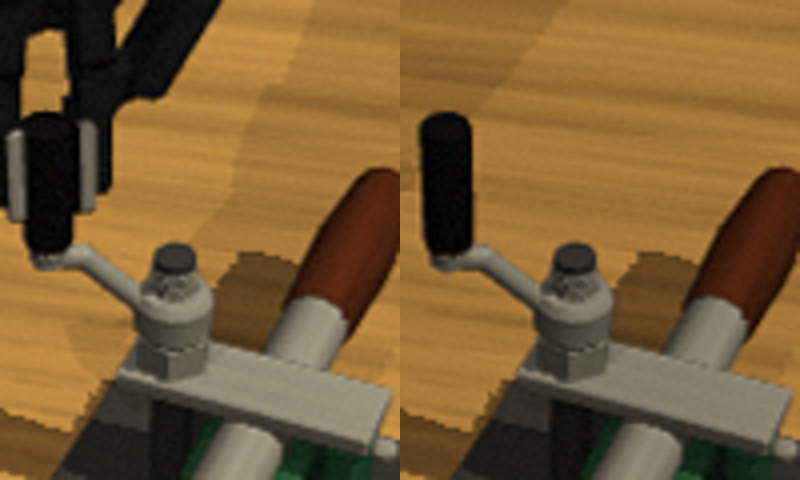

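The crank stayed where I left it, with its lower grip end at about (48,258) in both crops. The hexagon edge hasn't moved and the gripper is clear.

```bash
python3 -c "
from rig import ctrl
print(ctrl.finish_job())"
```

```text
the job is handed in; nothing more can be done
None
```

I ran the lock nut down and tightened it to about 14.5 N at the grip, which closed the washer gap; the camera showed no turn of the hexagon nut, and I let go, moved the arm clear and handed the job in at about 17 s.

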